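# Load clock plates on the marking unit and lock its depth knob

## Robot

A 7-joint arm with a two-finger parallel gripper is mounted at the origin on the work surface. World frame = base frame: x ahead of the robot, y to its left, z up, the work surface at z = 0. Lengths are in m, angles in rad, forces in N, time in s.
With the tool pointing down it reaches from about 0.425 to 0.875 m from the base axis. Payload 4.7 kg.
Tool frame: the origin (TCP) lies between the finger pads; the fingertips stand 14 mm ahead of it and the grasp point (between the pads) lies 5 mm behind it; z points along the fingers, y is the direction in which the jaws open and shut (so a half turn about z gives the same grasp; the last joint's range is limited). The gripper opens to 87 mm and grips with 3 to 60 N. Pads are 19 mm wide; open, the fingers measure 117 mm over their backs; the gripper's body (75 mm by 190 mm) begins 51 mm behind the grasp point.
Start: joints at [-1.124, 0.321, -0.07, 1.45, 0.023, 1.371, -0.057], TCP at [0.273, 0.59, 0.237] pointing down, gripper open.
Joint ranges: [-2.86, 2.86], [-0.3, 2.09], [-1.38, 1.24], [0.06, 2.45], [-1.56, 4.7], [0.09, 2.05], [-2.69, 2.69]. Speed limits (rad/s): [2.57, 2.57, 3.14, 3.14, 3.14, 3.14, 3.14].

## Interface

Orientations are given as a 3x3 rotation matrix whose columns are the frame's x, y, z axes.
In Python, from workcell import manip gives the robot as it stands. Calls block until the motion is done:
- manip.movep(position, orientation): joint-space move of the TCP to a pose.
- manip.move_l(position, rot=None, feed=0.15): straight line of the TCP; rot=None keeps the orientation; feed is the mean speed in m/s.
- manip.set_joints(angles): joint-space move.
- manip.release() and manip.grab(newtons=None): open the fingers fully, or close them until they stop; newtons is the grip in N (None keeps the last).
- manip.dwell(seconds).
- manip.inverse_kinematics(position, orientation): joint angles nearest the present ones, or None.
- manip.get_state(): the state.
- manip.get_image(name): name is "side" or "top" or "wrist"; returns (picture, depth): 420x560x3 uint8, red, green, blue; 420x560 float32, m along the optical axis (not along the pixel's ray), 0 where there is no reading.
- manip.camera_params(name): a dict with "camera_matrix" (3x3 intrinsics, pixels), "extrinsics" (4x4, takes a point from camera to world coordinates); the wrist camera has in their place "hand_eye" (4x4, takes a point from camera to tool coordinates, whose origin is the TCP and whose axes are the flange's). Camera axes: x right, y down, z forward; pixel columns grow to the right and rows downward; lengths in m; the calibration is good to about 2 mm. A picture is of the moment at which its call begins: read the wrist's pose just before it. camera_params takes no time and is no camera call.
A pose or a line that the arm cannot do raises manip.IKError and nothing moves.
- manip.close_job(): hands the job in, once; it reports no verdict.
Trained networks look in the newest picture that a camera, given by its name, has taken for a name from the list of things; names that differ only in an ending like _2 or _b are one class to them, and where a whole thing is asked for, a point or a joint stands for the part that bears it (a point fixed in the world has none). Each returns a list of dicts, best first, with "conf" (0 to 1); they miss things now and then, are a little off and sometimes report something else, mostly with a low value. They report only what shows in the picture. A call takes as long as a camera call. They do not tell look-alikes from the thing itself.
- manip.outline_of(camera, query): "pixels" (420x560 bool, what is visible of it) and "rect" ([centre column, centre row, width, height] as shares, 0 to 1, of the picture: columns of its width, rows of its height, round what is visible of it).
- manip.mark_of(camera, query): "point" ([row, column] as shares, 0 to 1, of the picture: columns of its width, rows of its height: a listed point, or the origin of a listed thing).
The state is a dict: "clock": time; "joints": joint angles; "joint_velocities": joint speeds; "tau": joint torques, N m; "tool_pos": TCP position; "tool_rot": TCP orientation; "force": force on the tool from outside, world axes, zero at the start; "wrist_torque": the same for the moment, N m; "opening": opening from 0.0 (shut) to 1.0 (fully open).
Only numpy, scipy, OpenCV 4.12 (cv2) and the standard library are available. Lean on these libraries where they do the work, as an engineer would, in place of code of your own. Each camera call takes 0.05 s, during which the arm holds its last target.

## Task

Set up the marking unit: fit every brass back plate on the bench over a pair of pins on the sliding pallet, each flat down on the pallet. Then push the loaded pallet forward until its front edge meets the line scribed across the rails, and finally turn the depth knob until its pointer stands at the long mark and pull it out fully to lock it there. Leave the other things on the bench where they are.

Things in the scene. Friction and masses are not known exactly. Their poses are not given: they have to be found in the camera images.
- plate1_mid (a point): brass clock back plate, 96 x 62 x 6 mm, 0.2-0.4 kg; hold it by the bridge block on its middle: 36 mm along x, 20 wide (y), 28 tall, 34 mm high in all. Two 11 mm through holes on its long centre line, 34 mm either side of the middle. This point: plate's middle, 17 mm above its underside; x along the long side, z up. All alike, either way round fits; two or three present, absent reads None
- plate2_mid (a point): another back plate, like plate1
- plate3_mid (a point): another back plate, like plate1
- nest1 (a point): on the pallet's top face (26 mm above the table), centre between two upright pins 34 mm either side of it along x; 8 mm thick, 16 tall, top 5 tapered. Three nests side by side, 85 mm apart. A seated plate lies flat, long side along x, its middle point 17 mm above this one; any plate in any nest. nest1 is the right-hand nest (-y of the pallet).
- nest2 (a point): the same, the middle nest
- nest3 (a point): the same, the left-hand nest (+y)
- pallet_edge (a point): middle of the upper front edge of the pallet (the edge away from the robot), 26 mm above the table; x points along the slide, away from the robot. The pallet is an aluminium slab 150 mm along x, 270 mm along y, 16 mm thick, between two fixed steel rails 28 mm wide whose tops are level with its own.
- line (a point): the black scribed line that crosses the rail tops and the bed, square to the slide: its middle, 26 mm above the table; x points along the slide, away from the robot. On the line, pallet_edge has x = 0 in this frame. No stop: the pallet can run 30 mm past.
- push_bar (a point): upright steel bar along the pallet's near edge, 12 mm thick (x), 90 mm wide (y), rising 34 mm above the pallet's top face (from 26 to 60 mm above the table); this point is its middle, 48 mm above the table, 144 mm behind pallet_edge. Push its near face, or hold it, to slide the pallet (about 5 N; it stays where left).
- pallet (a joint): travel of the pallet along its slide, m; grows away from the robot, 0 to 0.10; 0.07 with its front edge on the line; starts 45 to 70 mm short of the line
- knob_grip (a point): middle of the bar grip of the black depth knob, on its vertical axis, 51 mm above the table with the knob in. The bar is 46 mm long, 15 wide, 28 tall (37 to 65 mm above the table), on a round skirt 54 mm across, on a fixed grey box 100 x 100 x 30 mm. x points along the bar to its pointer end (the ivory line on top runs to it), y across the bar, z up.
- mark (a point): the long black mark on the scale on the box's top, 38.5 mm from the knob's axis; x points outward from the axis through the mark. The pointer end of the bar must point to it. All other scale marks are short and thin.
- knob_turn (a joint): turn of the knob, rad; 0 with its pointer at the long mark, negative before it; grows clockwise seen from above; starts between -1.4 and -0.6, can be turned from -1.8 to 1.2; stays where it is left (0.06 N m to turn)
- knob_pull (a joint): how far the knob is pulled out (straight up), m: 0 in, 0.012 fully out and locked; takes about 6 N, and stays where it is left
- dial: bystander, to be left where it is: large enamelled clock dial, a flat disc 150 mm across, 4 mm thick, lying on the table; origin at its underside, mid-length
- wheel_a: bystander, to be left where it is: loose brass clock wheel, 70 mm across, steel arbor standing up 27 mm at its centre; origin at its underside, mid-length
- wheel_b: bystander, to be left where it is: loose brass clock wheel, 58 mm across, steel arbor standing up 27 mm at its centre; origin at its underside, mid-length
- parts_cup: bystander, to be left where it is: white ceramic bowl, 70 mm across, 40 mm high; origin at its underside, mid-length
- oil_jar: bystander, to be left where it is: small amber glass jar, 48 mm across, 55 mm high; origin at its underside, mid-length
- pliers: bystander, to be left where it is: pliers with black grips, 155 mm long, 17 mm high, lying flat; origin at its underside, mid-length
- cutters: bystander, to be left where it is: pliers with yellow grips, 155 mm long, 17 mm high, lying flat; origin at its underside, mid-length
- screwdriver: bystander, to be left where it is: wood-handled screwdriver, 200 mm long, 26 mm thick, lying flat; origin at its underside, mid-length
Things that resemble listed ones, but are neither listed nor needed, are in the scene too. There is more than one size of the part that bears knob_grip; the job needs the largest.

How it is judged:
On the way, in this order (a step that is already met when the one before it is completed fails the run):
1. every plate on the bench sits flat over a pair of pins, let go (((horizontal distance between plate1_mid and nest1 below 0.004 m and z of plate1_mid in the frame of nest1 below 0.0195 m and angle between plate1_mid's own z axis and vertical below 0.05 rad and angle between the x axis of plate1_mid and the x axis of nest1, either way round below 0.08 rad) or (horizontal distance between plate1_mid and nest2 below 0.004 m and z of plate1_mid in the frame of nest2 below 0.0195 m and angle between plate1_mid's own z axis and vertical below 0.05 rad and angle between the x axis of plate1_mid and the x axis of nest2, either way round below 0.08 rad) or (horizontal distance between plate1_mid and nest3 below 0.004 m and z of plate1_mid in the frame of nest3 below 0.0195 m and angle between plate1_mid's own z axis and vertical below 0.05 rad and angle between the x axis of plate1_mid and the x axis of nest3, either way round below 0.08 rad)) and ((horizontal distance between plate2_mid and nest1 below 0.004 m and z of plate2_mid in the frame of nest1 below 0.0195 m and angle between plate2_mid's own z axis and vertical below 0.05 rad and angle between the x axis of plate2_mid and the x axis of nest1, either way round below 0.08 rad) or (horizontal distance between plate2_mid and nest2 below 0.004 m and z of plate2_mid in the frame of nest2 below 0.0195 m and angle between plate2_mid's own z axis and vertical below 0.05 rad and angle between the x axis of plate2_mid and the x axis of nest2, either way round below 0.08 rad) or (horizontal distance between plate2_mid and nest3 below 0.004 m and z of plate2_mid in the frame of nest3 below 0.0195 m and angle between plate2_mid's own z axis and vertical below 0.05 rad and angle between the x axis of plate2_mid and the x axis of nest3, either way round below 0.08 rad)) and ((horizontal distance between plate3_mid and nest1 below 0.004 m and z of plate3_mid in the frame of nest1 below 0.0195 m and angle between plate3_mid's own z axis and vertical below 0.05 rad and angle between the x axis of plate3_mid and the x axis of nest1, either way round below 0.08 rad) or (horizontal distance between plate3_mid and nest2 below 0.004 m and z of plate3_mid in the frame of nest2 below 0.0195 m and angle between plate3_mid's own z axis and vertical below 0.05 rad and angle between the x axis of plate3_mid and the x axis of nest2, either way round below 0.08 rad) or (horizontal distance between plate3_mid and nest3 below 0.004 m and z of plate3_mid in the frame of nest3 below 0.0195 m and angle between plate3_mid's own z axis and vertical below 0.05 rad and angle between the x axis of plate3_mid and the x axis of nest3, either way round below 0.08 rad)) and contact force between each of plate1, plate2, plate3 and the fingers below 0.2 N), for 0.3 s.
2. the pallet has been pushed until its front edge meets the line, and stands still (x of pallet_edge in the frame of line between -0.0025 and 0.0025 m and velocity of joint pallet between -0.003 and 0.003 m/s), for 0.4 s.
3. the knob, still in, has been turned to the long mark (value of joint knob_turn between -0.09 and 0.09 rad and value of joint knob_pull below 0.003 m), for 0.2 s.
4. the knob has been pulled out at the mark (value of joint knob_turn between -0.09 and 0.09 rad and value of joint knob_pull above 0.009 m), for 0.2 s.
At the end, for the whole second after the job is handed in: Every plate is at rest over a pair of pins: within 4 mm of the nest centre, 2.5 mm of flush, tilt under 0.05, long side along the slide within 0.08 rad. Pallet edge within 2.5 mm of the line. Knob within 0.09 rad of the long mark, pulled out over 9 of its 12 mm (all of step 4 and ((horizontal distance between plate1_mid and nest1 below 0.004 m and z of plate1_mid in the frame of nest1 below 0.0195 m and angle between plate1_mid's own z axis and vertical below 0.05 rad and angle between the x axis of plate1_mid and the x axis of nest1, either way round below 0.08 rad) or (horizontal distance between plate1_mid and nest2 below 0.004 m and z of plate1_mid in the frame of nest2 below 0.0195 m and angle between plate1_mid's own z axis and vertical below 0.05 rad and angle between the x axis of plate1_mid and the x axis of nest2, either way round below 0.08 rad) or (horizontal distance between plate1_mid and nest3 below 0.004 m and z of plate1_mid in the frame of nest3 below 0.0195 m and angle between plate1_mid's own z axis and vertical below 0.05 rad and angle between the x axis of plate1_mid and the x axis of nest3, either way round below 0.08 rad)) and ((horizontal distance between plate2_mid and nest1 below 0.004 m and z of plate2_mid in the frame of nest1 below 0.0195 m and angle between plate2_mid's own z axis and vertical below 0.05 rad and angle between the x axis of plate2_mid and the x axis of nest1, either way round below 0.08 rad) or (horizontal distance between plate2_mid and nest2 below 0.004 m and z of plate2_mid in the frame of nest2 below 0.0195 m and angle between plate2_mid's own z axis and vertical below 0.05 rad and angle between the x axis of plate2_mid and the x axis of nest2, either way round below 0.08 rad) or (horizontal distance between plate2_mid and nest3 below 0.004 m and z of plate2_mid in the frame of nest3 below 0.0195 m and angle between plate2_mid's own z axis and vertical below 0.05 rad and angle between the x axis of plate2_mid and the x axis of nest3, either way round below 0.08 rad)) and ((horizontal distance between plate3_mid and nest1 below 0.004 m and z of plate3_mid in the frame of nest1 below 0.0195 m and angle between plate3_mid's own z axis and vertical below 0.05 rad and angle between the x axis of plate3_mid and the x axis of nest1, either way round below 0.08 rad) or (horizontal distance between plate3_mid and nest2 below 0.004 m and z of plate3_mid in the frame of nest2 below 0.0195 m and angle between plate3_mid's own z axis and vertical below 0.05 rad and angle between the x axis of plate3_mid and the x axis of nest2, either way round below 0.08 rad) or (horizontal distance between plate3_mid and nest3 below 0.004 m and z of plate3_mid in the frame of nest3 below 0.0195 m and angle between plate3_mid's own z axis and vertical below 0.05 rad and angle between the x axis of plate3_mid and the x axis of nest3, either way round below 0.08 rad)) and x of pallet_edge in the frame of line between -0.0025 and 0.0025 m and linear speed of each of plate1, plate2, plate3 below 0.02 m/s); the robot touches nothing.
It fails at once if a bystander is moved more than 5 cm (distance of any of dial, wheel_a, wheel_b, parts_cup, oil_jar, pliers, cutters, screwdriver from where it was at the start of the episode above 0.05 m).
Of plate1, plate2, plate3 only 2 to 3 are there at a start; the rules pass over those that are not, and their reading is None.
At some moment in a run one of plate1, plate2, plate3 may be knocked a few centimetres aside while the robot is not near it.
Once in a run the grip may slacken for a moment while it holds something.
It also fails if it takes over 210 s, if anything falls off the work surface, if the arm or the gripper's body presses on something with over 40 N, if the wrist force passes 120 N, or if a joint passes its speed limit or range.

## Working session

There is one attempt and no reset: what is moved stays moved. The work goes in short steps, each a Python script; the robot and the scene stay as the last script left them, time stands still between calls to the robot, and variables do not carry over. Pictures are saved under pics/ and viewed, and the job is handed in when it is done.

```bash
mkdir -p pics; ls; cat > h.py <<'E'
import numpy as np, cv2
from workcell import manip
def save(n,img): cv2.imwrite('pics/%s.png'%n, cv2.cvtColor(img,cv2.COLOR_RGB2BGR))
def snap(cam,n):
    s=manip.get_state(); im,d=manip.get_image(cam); save(n,im); 
    np.savez('pics/%s.npz'%n,d=d,im=im,tp=s['tool_pos'],tr=s['tool_rot']); return im,d,s
def cam_T(cam,s=None):
    p=manip.camera_params(cam); K=np.array(p['camera_matrix'])
    if 'extrinsics' in p: return K,np.array(p['extrinsics'])
    T=np.eye(4);T[:3,:3]=s['tool_rot'];T[:3,3]=s['tool_pos']; return K,T@np.array(p['hand_eye'])
def ray(K,T,u,v,z):
    d=T[:3,:3]@np.linalg.inv(K)@np.array([u,v,1.]); o=T[:3,3]; return o+d*(z-o[2])/d[2]
def cloud(K,T,d):
    v,u=np.indices(d.shape); P=np.stack([(u-K[0,2])/K[0,0]*d,(v-K[1,2])/K[1,1]*d,d],-1)
    return P@T[:3,:3].T+T[:3,3]
def proj(K,T,p):
    q=np.linalg.inv(T)@np.append(p,1); q=K@q[:3]; return q[:2]/q[2]
E
python3 - <<'E'
from h import *
for c in ['side','top','wrist']:
    im,d,s=snap(c,c+'0'); K,T=cam_T(c,s); print(c,K.round(1).tolist(),T.round(3).tolist(),(d>0).mean())
print({k:np.round(v,3).tolist() for k,v in manip.get_state().items()})
E
```

```text
pics
side [[388.5, 0.0, 276.7], [0.0, 388.5, 208.3], [0.0, 0.0, 1.0]] [[0.966, -0.147, 0.211, 0.215], [-0.257, -0.516, 0.817, -0.976], [-0.012, -0.844, -0.537, 0.73], [0.0, 0.0, 0.0, 1.0]] 0.9961011904761905
top [[534.4, 0.0, 285.8], [0.0, 534.4, 214.6], [0.0, 0.0, 1.0]] [[0.029, -0.994, 0.108, 0.331], [-1.0, -0.028, 0.009, -0.005], [-0.006, -0.108, -0.994, 1.657], [0.0, 0.0, 0.0, 1.0]] 0.9960841836734694
wrist [[356.8, 0.0, 282.4], [0.0, 356.8, 210.8], [0.0, 0.0, 1.0]] [[0.419, 0.88, 0.222, 0.213], [0.908, -0.406, -0.104, 0.619], [-0.002, 0.245, -0.97, 0.385], [0.0, 0.0, 0.0, 1.0]] 0.9942219387755102
{'clock': 0.15, 'joints': [-1.124, 0.322, -0.07, 1.451, 0.023, 1.371, -0.057], 'joint_velocities': [-0.004, -0.003, -0.003, -0.004, -0.002, 0.001, -0.0], 'tau': [0.001, -49.18, -0.405, -31.288, -0.064, 0.041, 0.0], 'tool_pos': [0.272, 0.59, 0.236], 'tool_rot': [[-0.908, 0.419, -0.001], [0.419, 0.908, -0.001], [-0.0, -0.001, -1.0]], 'force': [-1.172, 0.769, -0.613], 'wrist_torque': [0.022, -0.075, -0.007], 'opening': 0.999}
```

View pics/top0.png

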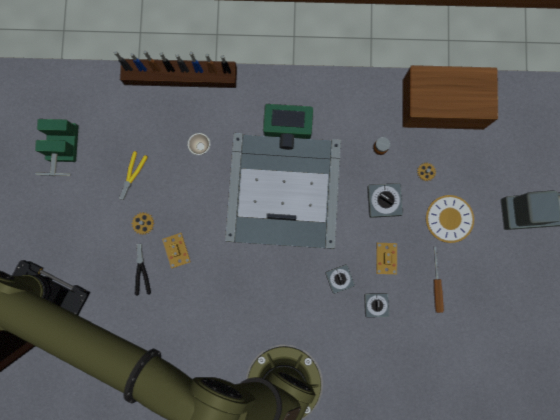

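View pics/side0.png

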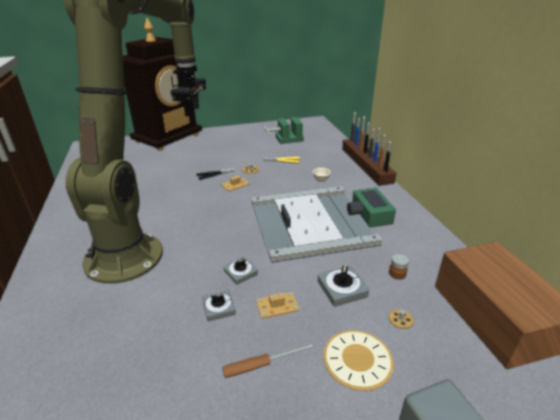

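View pics/wrist0.png

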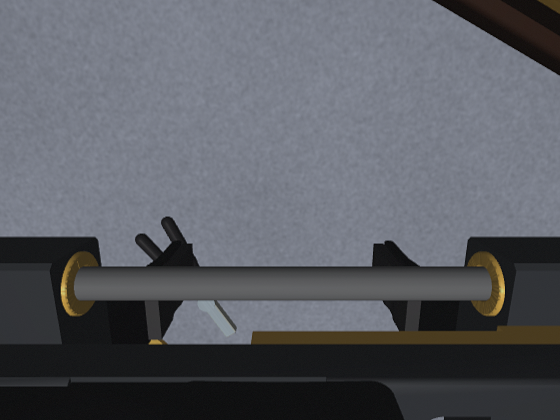

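The top view shows two plates at about (177,250) and (387,258), the pallet around (285,190) and three knobs. The largest knob is at (386,200). The side view also shows two plates. I'll get coarse positions from the top camera.

```bash
python3 - <<'E'
from h import *
im,d,s=snap('top','top1'); K,T=cam_T('top',s)
C=cloud(K,T,d)
hz={'plate1_mid':.017,'nest1':.026,'nest2':.026,'nest3':.026,'pallet_edge':.026,'line':.026,'push_bar':.048,'knob_grip':.051,'mark':.03}
for q,z in hz.items():
    for r in manip.mark_of('top',q)[:4]:
        v,u=r['point'][0]*420-.5,r['point'][1]*560-.5   # check the convention
        print(q,round(r['conf'],2),round(u,1),round(v,1),ray(K,T,u,v,z).round(4))
save('top1b',cv2.resize(im[110:330,110:440],(792,528),interpolation=cv2.INTER_CUBIC))
im,d,s=snap('side','side1'); K,T=cam_T('side',s)
for q,z in [('plate1_mid',.017),('knob_grip',.051),('push_bar',.048)]:
    for r in manip.mark_of('side',q)[:4]:
        v,u=r['point'][0]*420,r['point'][1]*560
        print('side',q,round(r['conf'],2),round(u,1),round(v,1),ray(K,T,u,v,z).round(4))
E
```

```text
nest1 0.82 282.7 187.8 [0.5905 0.0217 0.026 ]
nest1 0.76 252.3 192.8 [0.5722 0.1151 0.026 ]
nest1 0.75 312.6 191.6 [ 0.5811 -0.0708  0.026 ]
nest2 0.82 282.7 187.8 [0.5905 0.0217 0.026 ]
nest2 0.76 252.3 192.8 [0.5722 0.1151 0.026 ]
nest2 0.75 312.6 191.6 [ 0.5811 -0.0708  0.026 ]
nest3 0.82 282.7 187.8 [0.5905 0.0217 0.026 ]
nest3 0.76 252.3 192.8 [0.5722 0.1151 0.026 ]
nest3 0.75 312.6 191.6 [ 0.5811 -0.0708  0.026 ]
pallet_edge 0.76 284.9 170.2 [0.6458 0.0166 0.026 ]
line 0.61 378.5 149.2 [ 0.7201 -0.2725  0.026 ]
line 0.58 285.9 154.6 [0.695  0.0149 0.026 ]
push_bar 0.93 282.2 212.8 [0.5102 0.0206 0.048 ]
knob_grip 0.73 387.6 199.1 [ 0.5608 -0.2974  0.051 ]
knob_grip 0.51 378.2 303.8 [ 0.2465 -0.2724  0.051 ]
knob_grip 0.47 425.3 170.6 [ 0.6516 -0.4115  0.051 ]
knob_grip 0.41 338.8 277.8 [ 0.3197 -0.1541  0.051 ]
mark 0.95 386.7 185.4 [ 0.6063 -0.2981  0.03  ]
mark 0.86 335.6 268.2 [ 0.348  -0.1459  0.03  ]
mark 0.69 447.6 218.7 [ 0.5085 -0.4849  0.03  ]
mark 0.35 140.0 220.2 [0.4771 0.4559 0.03  ]
side knob_grip 0.7 213.7 298.3 [ 0.2339 -0.2889  0.051 ]
side knob_grip 0.65 338.6 275.1 [ 0.5525 -0.2934  0.051 ]
side knob_grip 0.52 236.4 262.5 [ 0.3088 -0.174   0.051 ]
side knob_grip 0.2 278.3 300.2 [ 0.3813 -0.3363  0.051 ]
side push_bar 0.83 283.5 217.0 [0.4906 0.0067 0.048 ]
side push_bar 0.64 357.8 356.7 [ 0.4974 -0.5278  0.048 ]
```

View pics/top1b.png

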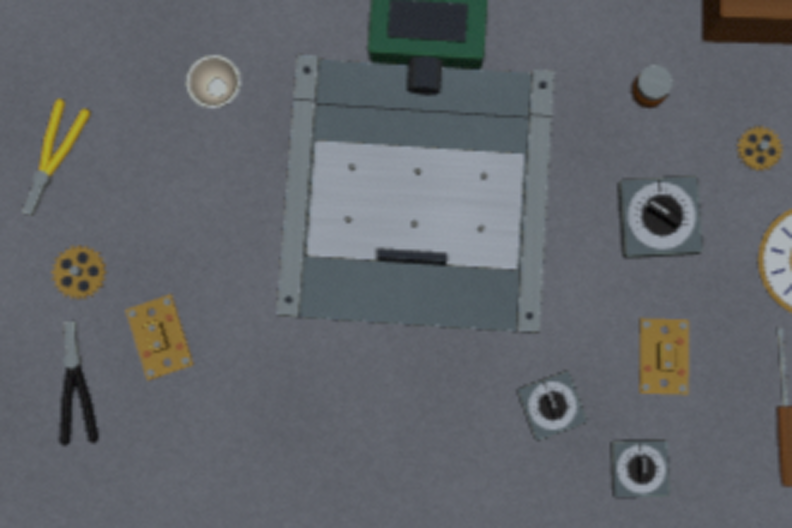

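```bash
cat >> h.py <<'E'
def Rz(psi):
    c,s=np.cos(psi),np.sin(psi); return np.array([[c,s,0],[s,-c,0],[0,0,-1.]])
def brass(im):
    hsv=cv2.cvtColor(im,cv2.COLOR_RGB2HSV); return cv2.inRange(hsv,(10,90,60),(32,255,255))
def plates(im,K,T,z=.006,amin=200,dbg=False):
    m=cv2.morphologyEx(brass(im),cv2.MORPH_CLOSE,np.ones((5,5)))
    out=[]
    for c in cv2.findContours(m,cv2.RETR_EXTERNAL,cv2.CHAIN_APPROX_NONE)[0]:
        if cv2.contourArea(c)<amin: continue
        P=np.array([ray(K,T,*p,z)[:2] for p in c[:,0,:].astype(float)],np.float32)
        (cx,cy),(w,h),a=cv2.minAreaRect(P*1000)
        if w<h: w,h,a=h,w,a+90
        out.append((cx/1000,cy/1000,w,h,np.radians(a)))
    return out
E
python3 - <<'E'
from h import *
f=np.load('pics/top1.npz');K,T=cam_T('top')
for r in plates(f['im'],K,T): print(np.round(r,3))
f=np.load('pics/side1.npz');K,T=cam_T('side')
for r in plates(f['im'],K,T): print('side',np.round(r,3))
for p in [(.40,.36),(.44,.36),(.38,-.30),(.446,-.30),(.58,.115),(.58,-.07),(.646,.115)]:
  for psi in [0,np.pi]:
    q=manip.inverse_kinematics([*p,.1],Rz(psi)); print(p,psi,None if q is None else np.round(q,2))
E
```

```text
[-7.10000e-02  2.84000e-01  3.46073e+02  1.21271e+02  1.24300e+00]
[1.20000e-01 6.78000e-01 4.71388e+02 1.28687e+02 1.15900e+00]
[ 2.7500e-01 -4.6200e-01  9.4459e+01  2.3663e+01  7.0000e-02]
[ 3.8400e-01 -3.0400e-01  9.3103e+01  5.8574e+01  1.1000e-02]
[ 0.39   0.346 95.325 61.864  0.354]
[ 0.471  0.454 65.487 62.432  1.599]
[ 5.12000e-01 -4.98000e-01  1.46971e+02  1.45504e+02  1.00000e-03]
[ 0.658 -0.425 54.143 51.559  1.122]
[ 0.648  0.492 98.248 48.738  2.736]
[  0.917  -0.512 276.278 169.326   1.571]
[  0.965   0.369 355.457  69.712   1.562]
side [ 2.7800e-01 -4.5600e-01  9.9809e+01  2.7569e+01  6.7000e-02]
side [ 0.515 -0.5   66.6   64.26   1.168]
side [  0.509  -0.509 145.173 132.055   2.647]
side [ 0.658 -0.431 55.41  52.316  2.455]
side [ 3.8500e-01 -3.0500e-01  9.4604e+01  6.8124e+01  3.0000e-03]
side [  0.954  -0.42  378.422 302.499   1.569]
side [1.02500e+00 4.47000e-01 5.30037e+02 1.57586e+02 1.51400e+00]
side [1.790000e-01 1.760000e+00 1.566281e+03 1.740830e+02 1.580000e+00]
(0.4, 0.36) 0 [-1.09  0.2   0.34  1.9  -0.08  1.05 -2.29]
(0.4, 0.36) 3.141592653589793 [-0.78  0.2  -0.01  1.89  0.    1.05  0.79]
(0.44, 0.36) 0 [-1.06  0.26  0.37  1.83 -0.11  1.07 -2.22]
(0.44, 0.36) 3.141592653589793 [-0.74  0.26  0.01  1.82 -0.    1.07  0.84]
(0.38, -0.3) 0 [-0.21  0.1   0.87  2.04 -0.09  1.04 -0.87]
(0.38, -0.3) 3.141592653589793 [ 1.04  0.11 -0.44  2.    0.06  1.04  2.14]
(0.446, -0.3) 0 [-0.47  0.4   1.21  1.92 -0.42  1.11 -0.67]
(0.446, -0.3) 3.141592653589793 [-0.42  0.36  1.13  1.92 -0.36  1.09  2.43]
(0.58, 0.115) 0 [-0.67  0.33  0.51  1.78 -0.18  1.08 -1.67]
(0.58, 0.115) 3.141592653589793 [-0.49  0.3   0.29  1.77 -0.1   1.08  1.41]
(0.58, -0.07) 0 [-0.51  0.34  0.7   1.8  -0.25  1.09 -1.3 ]
(0.58, -0.07) 3.141592653589793 [-0.42  0.32  0.59  1.8  -0.2   1.08  1.81]
(0.646, 0.115) 0 [-0.61  0.46  0.52  1.61 -0.24  1.14 -1.61]
(0.646, 0.115) 3.141592653589793 [-0.44  0.43  0.29  1.6  -0.13  1.13  1.45]
```

```bash
cat >> h.py <<'E'
HC=.066
def hover_pose(x,y,psi,zb,h=.12):
    return [x-HC*np.cos(psi), y-HC*np.sin(psi), zb+h]
def goto(p,psi,zs=.22):
    s=manip.get_state(); t=s['tool_pos']
    if t[2]<zs-.01: manip.move_l([t[0],t[1],zs],feed=.2)
    manip.movep([p[0],p[1],max(zs,p[2])],Rz(psi))
    if p[2]<zs-.005: manip.move_l(list(p),feed=.2)
def st():
    s=manip.get_state(); print('t',round(s['clock'],2),'pos',np.round(s['tool_pos'],4),'F',np.round(s['force'],2),'op',round(s['opening'],3)); return s
E
python3 - <<'E'
from h import *
psi=np.pi+.354
goto(hover_pose(.39,.346,psi,0),psi); st(); snap('wrist','w_p1')
snap('top','top2')
psi=np.pi-.03
for n,y in [(3,.113),(2,.022),(1,-.068)]:
    goto(hover_pose(.58,y,psi,.026),psi); snap('wrist','w_n%d'%n)
psi=np.pi
goto(hover_pose(.384,-.304,psi,0),psi); st(); snap('wrist','w_p2')
a=[cv2.imread('pics/%s.png'%n)[:300] for n in ['w_p1','w_n3','w_n2','w_n1','w_p2','top2']]
m=np.vstack([np.hstack(a[i:i+2]) for i in (0,2,4)]); cv2.imwrite('pics/m1.png',cv2.resize(m,None,fx=.65,fy=.65,interpolation=cv2.INTER_AREA))
E
```

```text
t 2.64 pos [0.452  0.37   0.1208] F [ 0.09 -0.06 -0.03] op 1.002
t 10.6 pos [ 0.451  -0.3039  0.1206] F [0.41 0.21 0.59] op 1.005
```

View pics/m1.png

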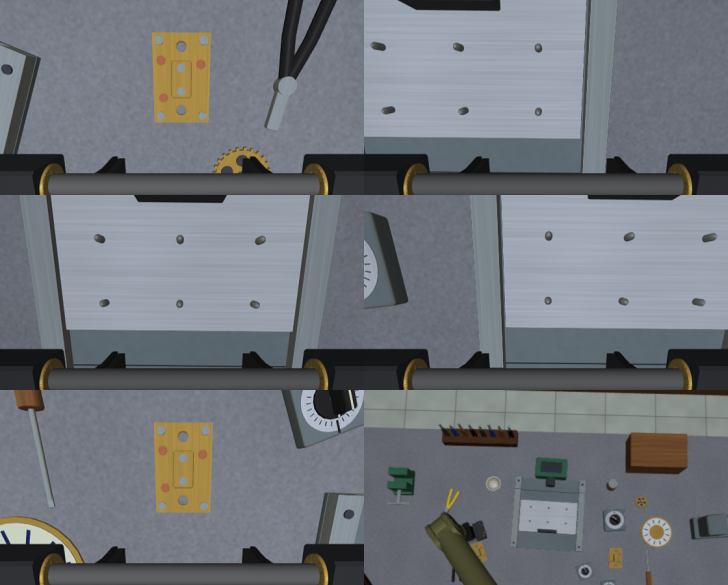

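All pictures are clear. The plates are upright in the wrist views, with their holes visible at about (279,70) and (279,170) in the first one. Each nest view shows its two pins. Next I'll measure both in the tool frame.

```bash
cat >> h.py <<'E'
def toolframe(P,s): return np.asarray(s['tool_rot']).T@(np.asarray(P)-np.asarray(s['tool_pos']))
def meas_plate(im,s,zb=0.):
    """plate in current wrist image: center xy world, yaw of long axis (from outline) + holes based"""
    K,T=cam_T('wrist',s); best=None
    for x,y,w,h,a in plates(im,K,T,z=zb+.006,amin=3000):
        if abs(w-96)<8 and abs(h-62)<8: best=(x,y,w,h,a)
    if best is None: return None
    x,y,w,h,a=best; c=[]
    # holes: grey-ish blobs near the expected place
    m=cv2.bitwise_not(brass(im))
    for sg in (-1,1):
        u,v=proj(K,T,np.array([x+sg*.034*np.cos(a),y+sg*.034*np.sin(a),zb+.006]))
        r=int(9*1.5); u0,v0=int(round(u)),int(round(v)); sub=m[v0-r:v0+r+1,u0-r:u0+r+1]
        n,l,stt,ce=cv2.connectedComponentsWithStats(sub)
        k=[(abs(ce[i]-r).sum(),i) for i in range(1,n) if stt[i,4]>40]
        if not k: c.append(None); continue
        i=min(k)[1]; c.append(ray(K,T,u0-r+ce[i][0],v0-r+ce[i][1],zb+.006)[:2])
    return best,c
def meas_pins(im,s,zc=.033,zb=.026):
    K,T=cam_T('wrist',s); hsv=cv2.cvtColor(im,cv2.COLOR_RGB2GRAY)
    bg=cv2.medianBlur(hsv,41); m=((bg.astype(int)-hsv)>30).astype(np.uint8)
    n,l,stt,ce=cv2.connectedComponentsWithStats(m); out=[]
    for i in range(1,n):
        if 40<stt[i,4]<500 and stt[i,2]<40 and stt[i,3]<40 and ce[i][1]<230:
            out.append(ray(K,T,*ce[i],zc)[:2])
    return np.array(out)
def load(n):
    f=np.load('pics/%s.npz'%n); return f['im'],dict(tool_pos=f['tp'],tool_rot=f['tr'])
E
python3 - <<'E'
from h import *
for n in ['w_p1','w_p2']:
    im,s=load(n); b,c=meas_plate(im,s); print(n,np.round(b,4)); c=np.array(c); print(c.round(4).tolist(),'mid',c.mean(0).round(4),'len',np.linalg.norm(c[1]-c[0]).round(4),'yaw',np.arctan2(*(c[1]-c[0])[::-1]).round(4))
for k in (3,2,1):
    im,s=load('w_n%d'%k); print(k,meas_pins(im,s).round(4).tolist())
E
```

```text
w_p1 [ 0.3911  0.3458 95.2518 62.0711  0.3539]
[[0.3597, 0.3341], [0.423, 0.3575]] mid [0.3913 0.3458] len 0.0675 yaw 0.3537
w_p2 [ 0.3859 -0.3036 95.9586 62.0478  3.1406]
[[0.4195, -0.3036], [0.352, -0.3036]] mid [ 0.3858 -0.3036] len 0.0675 yaw 3.1414
3 [[0.507, 0.0643], [0.5413, -0.0637], [0.5446, 0.0213], [0.5477, 0.1062], [0.6093, -0.0663], [0.6125, 0.0187], [0.6158, 0.1037]]
2 [[0.5047, -0.0183], [0.5075, 0.064], [0.5413, -0.0637], [0.5446, 0.0213], [0.5478, 0.1063], [0.6093, -0.0662], [0.6126, 0.0187], [0.6158, 0.1037]]
1 [[0.506, -0.0174], [0.5084, 0.0635], [0.5218, -0.2383], [0.5413, -0.0637], [0.5445, 0.0213], [0.5478, 0.1063], [0.6093, -0.0662], [0.6126, 0.0187], [0.6158, 0.1037], [0.6539, 0.1404]]
```

```bash
cat >> h.py <<'E'
NEST={3:(.58175,.1050),2:(.5786,.0200),1:(.5753,-.0650)}
PN=np.pi-.0375
E
python3 - <<'E'
from h import *
im,d,s=snap('top','top3'); K,T=cam_T('top')
for r in plates(im,K,T):
    if 40<r[2]<120: print(np.round(r,3))
psi=np.pi; x,y=.3858,-.3036
s=manip.get_state()
goto([x,y,.06],psi,zs=.12); st()
manip.move_l([x,y,.024],feed=.08); st()
manip.grab(35); s=st()
manip.move_l([x,y,.10],feed=.1); st()
snap('wrist','w_g2')
E
```

```text
[ 2.7600e-01 -4.6200e-01  9.6875e+01  2.3663e+01  7.0000e-02]
[ 0.39   0.346 95.313 62.171  0.353]
[ 0.471  0.454 65.487 62.432  1.599]
[ 0.658 -0.425 54.139 51.559  1.122]
[ 0.648  0.492 98.248 48.738  2.736]
t 11.52 pos [ 0.3866 -0.3038  0.0603] F [0.39 0.33 0.56] op 1.002
t 12.12 pos [ 0.3859 -0.3038  0.0241] F [ 0.7   0.8  -0.13] op 1.0
t 13.21 pos [ 0.3858 -0.3037  0.024 ] F [0.26 0.31 0.02] op 0.226
t 14.12 pos [ 0.3853 -0.3032  0.0994] F [-0.07  0.52 -1.99] op 0.232
```

View pics/top3.png

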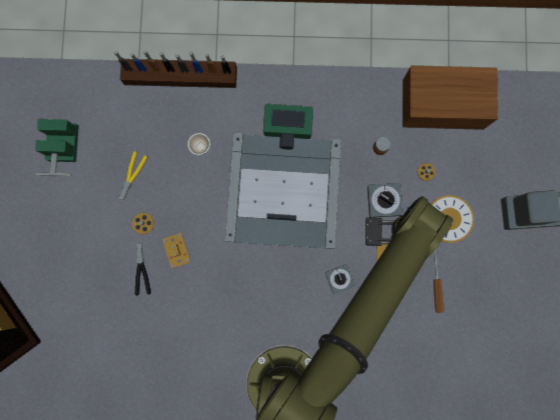

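View pics/w_g2.png

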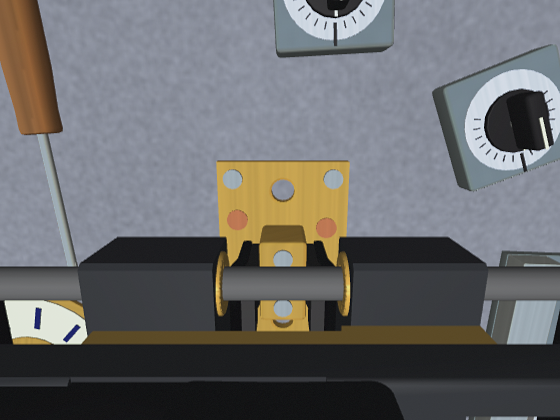

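Only two plates are present, and the second is held squarely, with its front hole at (282,189). I'll carry it to nest 1 and check the hole again before lowering.

```bash
cat >> h.py <<'E'
def held_hole(name,dz=.018):
    """front hole of held plate, tool frame xy (mm)"""
    im,d,s=snap('wrist',name); K,T=cam_T('wrist',s)
    P=np.asarray(s['tool_pos'])+np.asarray(s['tool_rot'])@np.array([.034,0,dz])
    u,v=proj(K,T,P); r=22; u0,v0=int(u),int(v)
    m=cv2.bitwise_not(brass(im))[v0-r:v0+r+1,u0-r:u0+r+1]
    n,l,stt,ce=cv2.connectedComponentsWithStats(m); 
    k=[(np.abs(ce[i]-r).sum(),i) for i in range(1,n) if 150<stt[i,4]<900]
    if not k: print('no hole'); return None
    i=min(k)[1]; q=ray(K,T,u0-r+ce[i][0],v0-r+ce[i][1],P[2]); t=toolframe(q,s)*1000; print('hole tool mm',t.round(2),'area',stt[i,4]); return t
E
python3 - <<'E'
from h import *
held_hole('w_g2b')
x,y=NEST[1]
goto([x,y,.085],PN,zs=.14); s=st()
held_hole('w_g2c'); print(np.round(s['tool_rot'],4)[:,0])
E
```

```text
hole tool mm [34.43  1.05 18.  ] area 371
t 16.16 pos [ 0.5746 -0.0665  0.085 ] F [ 0.03  0.09 -2.34] op 0.225
hole tool mm [34.35  1.06 18.  ] area 373
[-0.9992  0.0397  0.0011]
```

View pics/w_g2c.png

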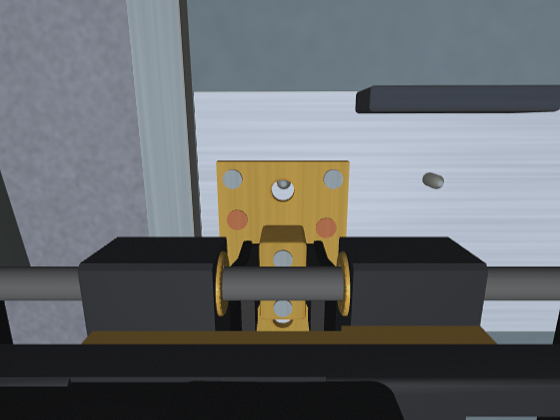

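```bash
python3 - <<'E'
from h import *
manip.dwell(.4); st()
x,y=NEST[1]
manip.move_l([x,y,.071],rot=Rz(PN),feed=.05); manip.dwell(.4); s=st()
held_hole('w_g2d'); s=manip.get_state();print(np.round(s['tool_rot'],4)[:,0])
im=cv2.imread('pics/w_g2d.png'); cv2.imwrite('pics/w_g2dz.png',cv2.resize(im[150:240,210:360],None,fx=5,fy=5,interpolation=cv2.INTER_CUBIC))
E
```

```text
t 16.61 pos [ 0.5756 -0.065   0.0856] F [-0.35  0.53 -1.64] op 0.225
t 17.44 pos [ 0.5754 -0.065   0.0712] F [-0.7  -0.62 -2.76] op 0.223
hole tool mm [34.38  1.06 18.  ] area 373
[-9.993e-01  3.750e-02 -2.000e-04]
```

View pics/w_g2dz.png

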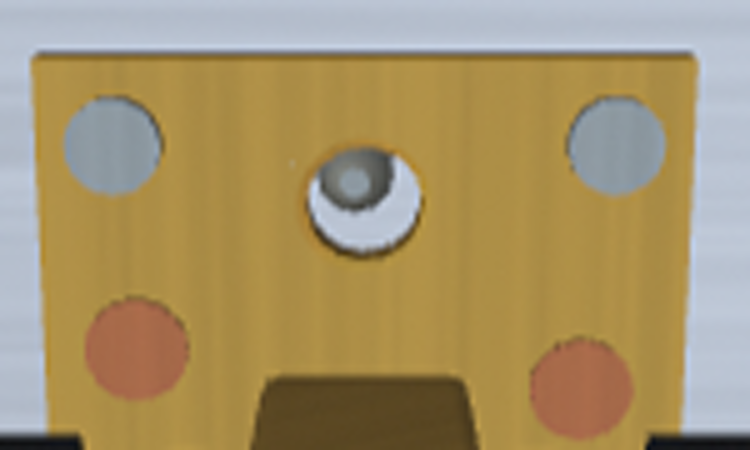

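```bash
python3 - <<'E'
from h import *
im,s=load('w_g2d'); K,T=cam_T('wrist',s)
z=s['tool_pos'][2]
print(toolframe(ray(K,T,280.4-.4,186.4-.4,.042),s)*1e3, toolframe(ray(K,T,282.8-.4,190-.4,z-.018),s)*1e3)
for k in (1,2,3):
    im,s2=load('w_n%d'%k); print(k,s2['tool_pos'],(s2['tool_rot']-Rz(np.pi-.03)).round(4)[:,0],np.round(s2['tool_rot'][2],4))
E
```

```text
[34.15780904 -0.20072578 29.17583275] [34.42981067  1.01169109 17.98708758]
1 [ 0.64615379 -0.06864635  0.14605296] [-0.0001 -0.0019  0.0005] [ 5.e-04  3.e-04 -1.e+00]
2 [0.64600326 0.02131072 0.14597769] [-0.0001 -0.0018  0.0006] [ 6.e-04  2.e-04 -1.e+00]
3 [0.64586779 0.112449   0.14652333] [-0.0001 -0.002  -0.0001] [-1.e-04  5.e-04 -1.e+00]
```

The pin tip seen through the hole sits 1.2 mm to one side. That matches the constant 1 mm lateral bias of the wrist camera, so I'll correct for it and lower.

```bash
cat >> h.py <<'E'
def shift(xy,psi,tx,ty):
    v=Rz(psi)@np.array([tx,ty,0]); return (xy[0]+v[0],xy[1]+v[1])
def lower(xy,z0,z1,psi,lim=12,step=.003):
    z=z0
    while z>z1+1e-6:
        z=max(z-step,z1); manip.move_l([*xy,z],rot=Rz(psi),feed=.03); s=manip.get_state()
        print(round(z,4),np.round(s['tool_pos'],4),np.round(s['force'],1))
        if s['force'][2]>lim: return False
    return True
E
python3 - <<'E'
from h import *
xy=shift(NEST[1],PN,-.0003,-.0011); print(xy)
manip.move_l([*xy,.071],rot=Rz(PN),feed=.03); manip.dwell(.3); s=st()
print(lower(xy,.071,.051,PN)); manip.dwell(.3); st()
E
```

```text
(np.float64(0.5755585487545071), np.float64(-0.0661104740165996))
t 18.04 pos [ 0.5756 -0.0661  0.071 ] F [ 0.22  0.33 -2.39] op 0.229
0.068 [ 0.5753 -0.066   0.0676] [-0.   0.2 -3.1]
0.065 [ 0.5753 -0.0661  0.0647] [ 0.4 -0.8 -2.7]
0.062 [ 0.5753 -0.0661  0.0617] [ 0.3  0.6 -3.3]
0.059 [ 0.5753 -0.0661  0.0587] [-0.3 -0.2 -3.1]
0.056 [ 0.5753 -0.0661  0.0557] [-0.   0.7 -2.8]
0.053 [ 0.5754 -0.0661  0.0528] [-0.9  0.4 -3.1]
0.051 [ 0.5755 -0.0661  0.0509] [-0.4  0.4 -2.7]
True
t 20.09 pos [ 0.5756 -0.0661  0.0511] F [ 0.45 -0.49 -1.58] op 0.229
```

```bash
python3 - <<'E'
from h import *
xy=shift(NEST[1],PN,-.0003,-.0011)
print(lower(xy,.051,.049,PN,lim=3,step=.0007)); 
manip.release(); st()
manip.move_l([*xy,.11],feed=.1)
goto(hover_pose(*NEST[1],PN,.026),PN,zs=.11); manip.dwell(.3); im,d,s=snap('wrist','w_n1b'); st()
print(meas_plate(im,s,.026))
psi=np.pi+.354
goto(hover_pose(.3913,.3458,psi,0),psi,zs=.16); manip.dwell(.3); im,d,s=snap('wrist','w_p1b'); st()
print(meas_plate(im,s,0))
snap('top','top4')
a=[cv2.imread('pics/%s.png'%n) for n in ['w_n1b','w_p1b']]
cv2.imwrite('pics/m2.png',cv2.resize(np.hstack(a),None,fx=.7,fy=.7,interpolation=cv2.INTER_AREA))
E
```

```text
0.0503 [ 0.5755 -0.0661  0.0502] [-0.3  0.6 -2.8]
0.0496 [ 0.5756 -0.0661  0.05  ] [-1.8  0.7  2.6]
0.049 [ 0.5757 -0.0661  0.05  ] [-4.5  0.   5.4]
False
t 22.12 pos [ 0.5756 -0.0661  0.049 ] F [0.78 0.35 0.  ] op 0.998
t 23.62 pos [ 0.6404 -0.0675  0.1455] F [-0.2  -0.46  0.26] op 0.999
((0.5757882080078125, -0.06500361633300782, 94.95901489257812, 62.03046417236328, np.float64(3.1040368890555503)), [array([ 0.60928701, -0.06639861]), array([ 0.54193152, -0.06384496])])
t 26.31 pos [0.4537 0.3691 0.121 ] F [-0.2   0.58  0.62] op 1.0
((0.39161004638671876, 0.3458117065429688, 95.05351257324219, 62.049591064453125, np.float64(0.3535546749952217)), [array([0.36008901, 0.33413273]), array([0.42338386, 0.35748634])])
```

View pics/m2.png

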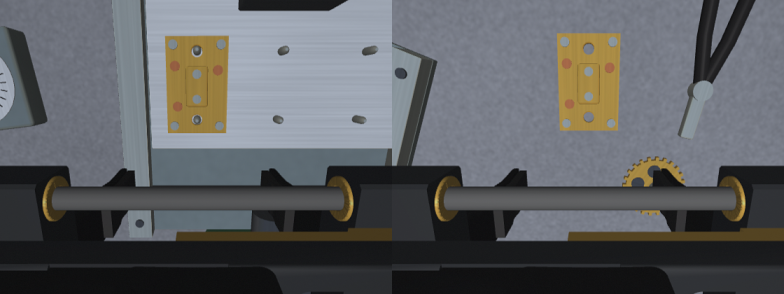

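Plate 2 is flat on nest 1 with its pins showing in both holes. Plate 1 is unmoved, so I'll grasp it next and put it on nest 3.

```bash
python3 - <<'E'
from h import *
psi=np.pi+.3537
xy=shift((.3917,.3458),psi,-.0003,-.0011)
goto([*xy,.06],psi,zs=.12); manip.move_l([*xy,.024],feed=.08); manip.dwell(.2)
manip.grab(35); st()
manip.move_l([*xy,.14],feed=.15); manip.dwell(.2); held_hole('w_h1a')
xy=shift(NEST[3],PN,-.0003,-.0011)
goto([*xy,.075],PN,zs=.14); manip.dwell(.4); s=st(); held_hole('w_h1b')
im=cv2.imread('pics/w_h1b.png'); cv2.imwrite('pics/w_h1z.png',cv2.resize(im[150:240,210:360],None,fx=5,fy=5,interpolation=cv2.INTER_CUBIC))
E
```

```text
t 29.07 pos [0.3923 0.3449 0.024 ] F [-0.14  0.46 -0.66] op 0.223
hole tool mm [34.73  0.76 18.  ] area 371
t 32.29 pos [0.5825 0.1039 0.0758] F [-0.14  0.73 -2.45] op 0.223
hole tool mm [34.95  1.02 18.  ] area 374
```

View pics/w_h1z.png

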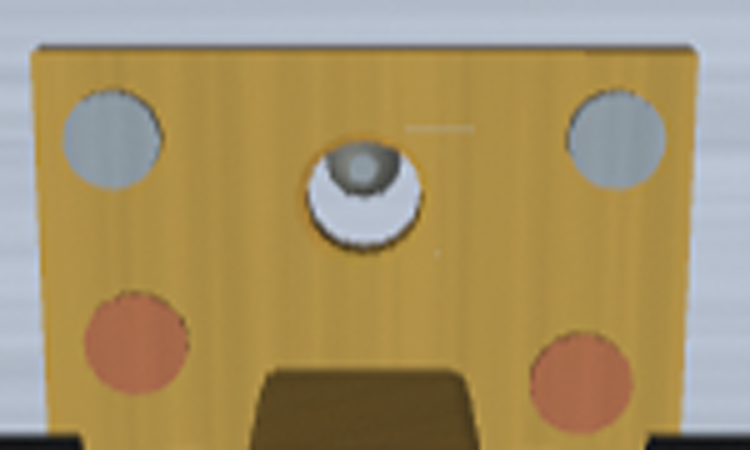

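```bash
python3 - <<'E'
from h import *
xy=shift(NEST[3],PN,-.0008,-.0011)
print(lower(xy,.075,.051,PN,step=.004)); manip.dwell(.2); st()
print(lower(xy,.051,.049,PN,lim=3,step=.0007)); manip.release(); st()
manip.move_l([*xy,.11],feed=.1)
for n in (3,1):
    goto(hover_pose(*NEST[n],PN,.026),PN,zs=.14); manip.dwell(.3); im,d,s=snap('wrist','w_c%d'%n); st()
    print(meas_plate(im,s,.026))
# line and edge view over pallet front
goto([.66,.02,.20],PN+np.pi,zs=.2); manip.dwell(.4); snap('wrist','w_line')
a=[cv2.imread('pics/%s.png'%n) for n in ['w_c3','w_line']]
cv2.imwrite('pics/m3.png',cv2.resize(np.hstack(a),None,fx=.7,fy=.7,interpolation=cv2.INTER_AREA))
st()
E
```

```text
0.071 [0.5822 0.1038 0.0705] [-0.1 -0.1 -2.6]
0.067 [0.5822 0.1038 0.0666] [ 1.   0.1 -3.1]
0.063 [0.5822 0.1038 0.0627] [ 0.1 -0.2 -4.3]
0.059 [0.5823 0.1038 0.0587] [ 0.6 -0.1 -3.1]
0.055 [0.5822 0.1038 0.0547] [ 0.9  0.1 -3.1]
0.051 [0.5822 0.1038 0.0507] [ 0.2  0.9 -3. ]
True
t 34.24 pos [0.5826 0.1039 0.0511] F [-0.93  0.1  -2.45] op 0.226
0.0503 [0.5825 0.1039 0.0503] [-0.  -0.5 -3.5]
0.0496 [0.5826 0.1039 0.05  ] [-1.  -0.3  1.5]
0.049 [0.5827 0.1039 0.05  ] [-2.  -0.6  5.1]
False
t 36.27 pos [0.5825 0.1038 0.049 ] F [0.46 0.22 0.53] op 0.995
t 38.04 pos [0.6471 0.1027 0.1461] F [-0.64 -0.76 -0.13] op 0.998
((0.5755760498046875, -0.06490969848632812, 94.97206115722656, 66.00760650634766, np.float64(3.1043785726234074)), [array([ 0.60957072, -0.06748553]), array([ 0.54112114, -0.06482569])])
t 39.11 pos [ 0.6414 -0.0662  0.1459] F [0.39 0.46 0.45] op 1.002
((0.5755861206054688, -0.06499275207519531, 95.49971771240234, 62.02231979370117, np.float64(3.104193216611538)), [array([ 0.60929526, -0.06627341]), array([ 0.54198465, -0.06374832])])
t 42.52 pos [0.66 0.02 0.2 ] F [-0.3  -0.18  0.08] op 0.999
```

View pics/m3.png

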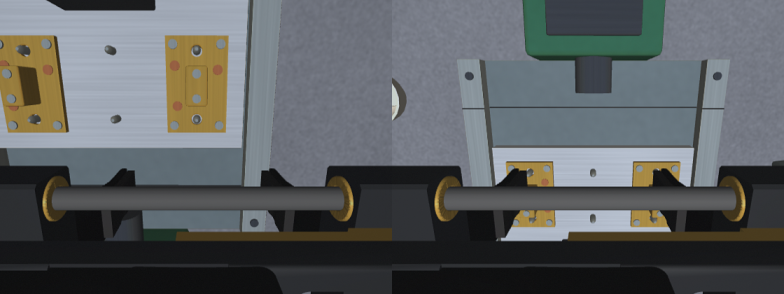

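Both plates are seated. The last view shows the line crossing the rails at full-picture row ~153 and the pallet's front edge at row ~211. I'll measure that gap.

```bash
python3 - <<'E'
from h import *
im,s=load('w_line'); K,T=cam_T('wrist',s)
g=cv2.cvtColor(im,cv2.COLOR_RGB2GRAY).astype(int)
for u in (112,120,128,160,220,340,400,440,460,468,474): print(u,'line row',135+np.argmin(g[135:175,u]),g[135+np.argmin(g[135:175,u]),u],'edge',190+np.argmax(np.diff(g[190:235,u])),np.diff(g[190:235,u]).max())
cv2.imwrite('pics/wl1.png',cv2.resize(cv2.cvtColor(im[130:240,90:190],cv2.COLOR_RGB2BGR),None,fx=5,fy=5,interpolation=cv2.INTER_CUBIC))
E
```

```text
112 line row 155 45 edge 201 1
120 line row 155 44 edge 199 1
128 line row 155 46 edge 202 1
160 line row 153 39 edge 210 97
220 line row 153 43 edge 210 95
340 line row 153 52 edge 210 102
400 line row 153 48 edge 210 103
440 line row 164 55 edge 191 1
460 line row 155 31 edge 203 2
468 line row 155 29 edge 207 4
474 line row 155 63 edge 229 4
```

View pics/wl1.png

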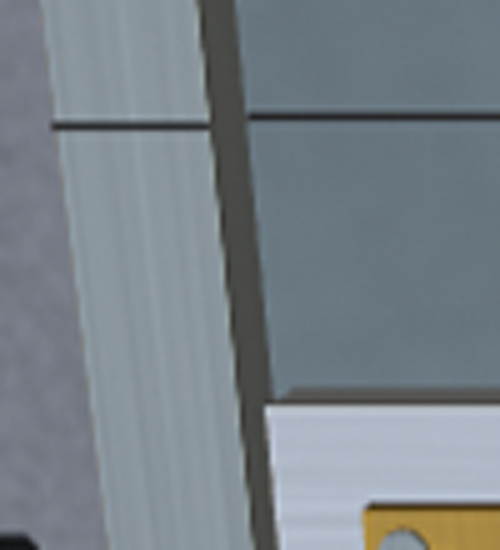

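```bash
cat >> h.py <<'E'
D=np.array([np.cos(-.0375),np.sin(-.0375)])
def gap(name,rl=(135,175),re=(190,235)):
    im,s=load(name); K,T=cam_T('wrist',s); g=cv2.cvtColor(im,cv2.COLOR_RGB2GRAY).astype(float)
    return g,K,T
E
python3 - <<'E'
from h import *
g,K,T=gap('w_line')
L=[ray(K,T,u,154.7,.026)[:2] for u in (120,468)]; E=[ray(K,T,u,210.4,.026)[:2] for u in (160,220,340,400)]
print(np.round(L,4),np.round(E,4)); print('slide L',[l@D for l in L],'E',[e@D for e in E], [e@np.array([-D[1],D[0]]) for e in E])
e=np.mean([e@D for e in E])
bar=np.array(NEST[2])+D*(e-.144-np.array(NEST[2])@D); print('bar',bar)
start=bar-D*(.006+.0095+.02); print('start',start)
for psi in (PN,PN+np.pi,PN+np.pi/2,PN-np.pi/2): 
    for z in (.15,.05): q=manip.inverse_kinematics([*start,z],Rz(psi)); print(psi,z,None if q is None else np.round(q,2))
E
```

```text
[[ 0.7027  0.1656]
 [ 0.691  -0.147 ]] [[ 0.65    0.1359]
 [ 0.6479  0.0799]
 [ 0.6437 -0.0321]
 [ 0.6416 -0.0881]]
slide L [np.float64(0.6960335772801045), np.float64(0.6960233935551807)] E [np.float64(0.6444066234287441), np.float64(0.644409003940678), np.float64(0.6444137638010442), np.float64(0.644416143149666)] [np.float64(0.1601784887438512), np.float64(0.10411407257486893), np.float64(-0.00798735765206972), np.float64(-0.06402437617402527)]
bar [0.50162215 0.02288802]
start [0.4661471  0.02421896]
3.104092653589793 0.15 [-1.08 -0.05  0.96  2.03  0.05  1.15  1.39]
3.104092653589793 0.05 [-0.79  0.14  0.72  2.12 -0.11  0.92  1.53]
6.245685307179587 0.15 [-1.38 -0.12  1.24  2.03  0.12  1.15 -1.81]
6.245685307179587 0.05 [-1.2   0.25  1.2   2.13 -0.28  0.94 -1.45]
4.67488898038469 0.15 None
4.67488898038469 0.05 [ 1.05  0.4  -1.3   2.06  0.46  1.01  2.62]
1.5332963267948965 0.15 [-1.06 -0.05  0.94  2.03  0.05  1.15 -0.17]
1.5332963267948965 0.05 [-0.93  0.16  0.88  2.12 -0.15  0.93 -0.  ]
```

```bash
python3 - <<'E'
from h import *
manip.grab(20)
start=np.array([.4661,.0242])
manip.movep([*start,.2],Rz(PN)); manip.move_l([*start,.047],feed=.1); manip.dwell(.3); s=st()
f0=np.array(s['force'])[:2]@D
x=.012; p=start+D*x; manip.move_l([*p,.047],rot=Rz(PN),feed=.05)
while x<.03:
    x+=.001; p=start+D*x; manip.move_l([*p,.047],rot=Rz(PN),feed=.02); manip.dwell(.1)
    s=manip.get_state(); f=np.array(s['force'])[:2]@D-f0; print(round(x,4),round(np.array(s['tool_pos'])[:2]@D,4),round(f,2))
    if f<-2.5: break
E
```

```text
t 48.28 pos [0.4662 0.0243 0.0472] F [ 0.87  0.9  -0.24] op -0.001
0.013 0.4777 -1.17
0.014 0.4788 -1.61
0.015 0.4799 -2.37
0.016 0.4809 -0.84
0.017 0.4819 -0.9
0.018 0.4828 -1.39
0.019 0.4829 -5.61
```

```bash
python3 - <<'E'
from h import *
s=manip.get_state(); p=np.array(s['tool_pos'])[:2]; c=p@D
p2=p+D*(.5306-c)
manip.move_l([*p2,.047],rot=Rz(PN),feed=.03); manip.dwell(.3); s=st(); print(np.array(s['tool_pos'])[:2]@D)
p3=p2-D*.02; manip.move_l([*p3,.047],feed=.1); manip.move_l([*p3,.2],feed=.2)
manip.movep([.66,.02,.2],Rz(PN+np.pi)); manip.dwell(.4); snap('wrist','w_line2'); snap('top','top5'); st()
E
```

```text
t 53.13 pos [0.5314 0.0218 0.0468] F [-3.96  0.09 -1.7 ] op 0.005
0.5302334863446805
t 57.24 pos [0.66 0.02 0.2 ] F [-0.59  0.18  0.1 ] op 0.005
```

View pics/w_line2.png

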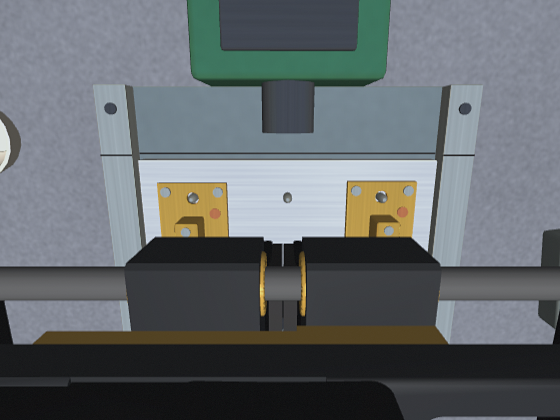

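```bash
cat >> h.py <<'E'
def prof(name,cols,r0,r1):
    im,s=load(name); g=cv2.cvtColor(im,cv2.COLOR_RGB2GRAY).astype(float); return g[r0:r1,cols[0]:cols[1]].mean(1).round(0)
E
python3 - <<'E'
from h import *
for c in [(108,126),(452,470),(150,158),(230,255),(320,340),(400,430)]: print(c,prof('w_line2',c,150,165).astype(int).tolist())
print('old',prof('w_line',(110,128),150,160).tolist(),prof('w_line',(160,200),205,215).tolist())
g,K,T=gap('w_line2')
print([ray(K,T,300,v,.026)[:2]@D for v in (154.7,160)])
im=cv2.imread('pics/w_line2.png'); cv2.imwrite('pics/wl2.png',cv2.resize(im[135:185,90:190],None,fx=7,fy=7,interpolation=cv2.INTER_CUBIC))
E
```

```text
(108, 126) [164, 163, 164, 169, 104, 51, 146, 167, 164, 164, 163, 164, 164, 164, 164]
(452, 470) [163, 163, 164, 169, 106, 33, 144, 167, 164, 163, 164, 163, 164, 164, 164]
(150, 158) [128, 131, 92, 43, 111, 130, 127, 128, 110, 76, 189, 214, 206, 203, 204]
(230, 255) [128, 131, 96, 51, 112, 130, 128, 129, 110, 89, 187, 210, 207, 207, 204]
(320, 340) [129, 132, 98, 58, 113, 130, 128, 129, 114, 92, 193, 215, 209, 210, 209]
(400, 430) [129, 132, 93, 49, 114, 132, 130, 130, 117, 92, 197, 217, 207, 204, 204]
old [147.0, 147.0, 148.0, 152.0, 93.0, 45.0, 130.0, 149.0, 147.0, 147.0] [117.0, 118.0, 101.0, 86.0, 85.0, 73.0, 170.0, 191.0, 185.0, 183.0]
[np.float64(0.6960349292856759), np.float64(0.6912923175317544)]
```

View pics/wl2.png

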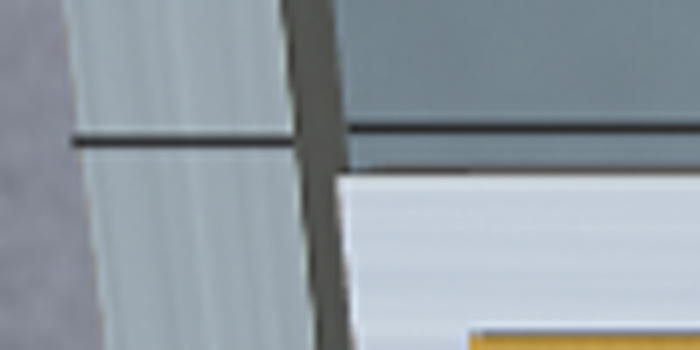

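The line is at row 154.8 and the edge at 159.7, so 4.4 mm remain. That agrees with the pushed distance.

```bash
python3 - <<'E'
from h import *
b=np.array([.5314,.0218]); c=b@D; at=lambda v:b+D*(v-c)
p=at(.515); manip.movep([*p,.2],Rz(PN)); manip.move_l([*p,.047],feed=.15)
manip.move_l([*at(.529),.047],rot=Rz(PN),feed=.03); manip.dwell(.2); s=st(); print(np.array(s['tool_pos'])[:2]@D)
v=.533
for k in range(6):
    manip.move_l([*at(v),.047],rot=Rz(PN),feed=.02); manip.dwell(.25); s=manip.get_state(); a=np.array(s['tool_pos'])[:2]@D; print(round(v,4),round(a,4),np.round(s['force'],1))
    if a>.5342: break
    v+=min(.5345-a,.001)
p3=at(.515); manip.move_l([*p3,.047],feed=.08); manip.move_l([*p3,.2],feed=.2)
manip.movep([.66,.02,.2],Rz(PN+np.pi)); manip.dwell(.4); snap('wrist','w_line3'); snap('top','top6'); st()
for c in [(108,126),(452,470),(150,158),(230,255),(320,340),(400,430)]: print(c,prof('w_line3',c,150,165).astype(int).tolist())
im=cv2.imread('pics/w_line3.png'); cv2.imwrite('pics/wl3.png',cv2.resize(im[135:185,90:190],None,fx=7,fy=7,interpolation=cv2.INTER_CUBIC))
E
```

```text
t 61.55 pos [0.53   0.0218 0.0469] F [-1.08  0.37  0.02] op 0.004
0.528844724468993
0.533 0.5322 [-5.3  0.6  2.2]
0.534 0.5334 [-4.5 -0.5  1.4]
0.535 0.5346 [-4.9  1.  -0.4]
t 67.37 pos [0.66 0.02 0.2 ] F [-0.76 -0.12  0.47] op 0.004
(108, 126) [163, 163, 163, 168, 104, 50, 145, 166, 163, 163, 163, 162, 163, 163, 163]
(452, 470) [162, 162, 163, 169, 107, 34, 143, 166, 163, 163, 163, 162, 162, 163, 163]
(150, 158) [127, 130, 92, 60, 80, 197, 215, 205, 202, 202, 205, 202, 204, 202, 201]
(230, 255) [128, 130, 95, 63, 79, 188, 209, 205, 206, 204, 201, 204, 206, 204, 201]
(320, 340) [128, 130, 97, 65, 80, 192, 215, 208, 208, 208, 207, 210, 212, 212, 210]
(400, 430) [128, 131, 93, 58, 78, 189, 214, 207, 203, 202, 206, 204, 203, 202, 202]
```

View pics/wl3.png

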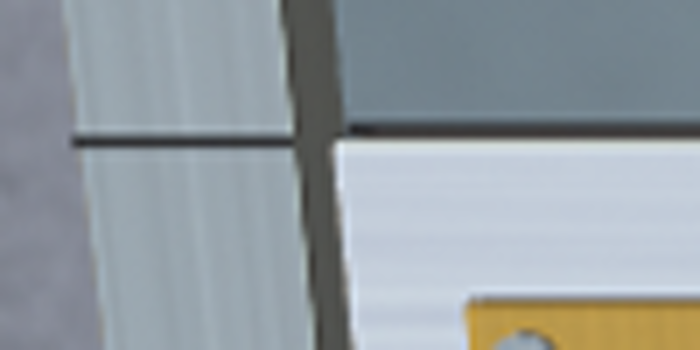

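View pics/w_line3.png

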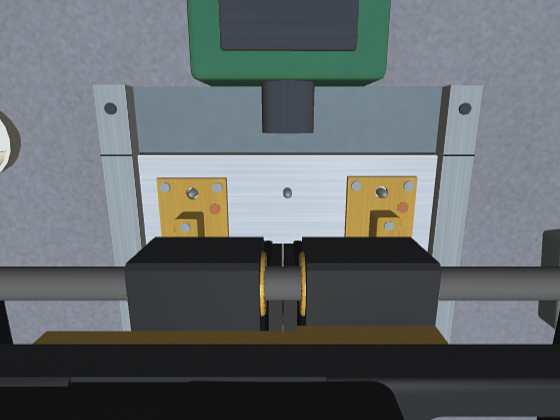

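The edge (154.66) and the line (154.8) now coincide within 0.2 mm. Next is the knob.

```bash
python3 - <<'E'
from h import *
manip.release()
psi=np.pi
goto([.56+HC,-.297,.16],psi,zs=.2); manip.dwell(.4); im,d,s=snap('wrist','w_k'); st()
im=cv2.imread('pics/w_k.png'); cv2.imwrite('pics/wk.png',cv2.resize(im[20:230,180:390],(798,798))[:600] if 0 else cv2.resize(im[20:220,180:390],(630,600),interpolation=cv2.INTER_CUBIC))
for q in ('knob_grip','mark'):
    for r in manip.mark_of('wrist',q): print(q,r['conf'],r['point'][1]*560,r['point'][0]*420)
E
```

```text
t 72.14 pos [ 0.6262 -0.2971  0.1605] F [-0.63 -0.92 -0.16] op 0.998
knob_grip 0.75 282.52 131.292
knob_grip 0.48 137.592 238.308
mark 0.88 289.016 179.802
```

View pics/wk.png

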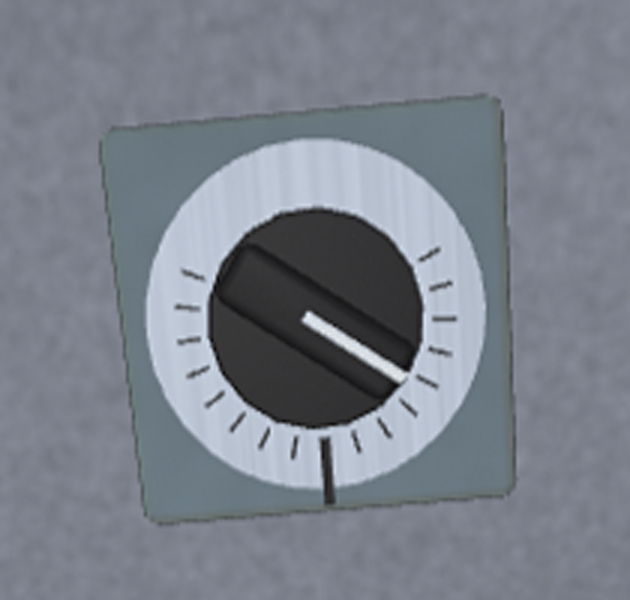

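```bash
python3 - <<'E'
from h import *
im,s=load('w_k'); K,T=cam_T('wrist',s)
g=cv2.cvtColor(im,cv2.COLOR_RGB2GRAY)
# disc white mask -> ellipse via hull at z=.03
hsv=cv2.cvtColor(im,cv2.COLOR_RGB2HSV); w=((g>165)).astype(np.uint8); w[:, :180]=0; w[:,390:]=0; w[230:]=0
n,l,stt,ce=cv2.connectedComponentsWithStats(w); i=1+np.argmax(stt[1:,4]); print(stt[i])
ys,xs=np.where(l==i); hull=cv2.convexHull(np.stack([xs,ys],1).astype(np.int32))[:,0,:].astype(float)
for z in (.030,.031):
    P=np.array([ray(K,T,*p,z)[:2] for p in hull],np.float32); (c,ax,a)=cv2.fitEllipse(P*1000); print('disc',z,np.round(c,2),np.round(ax,1))
c=np.array(c)/1000
# mark: dark pixels in ring region 32..46mm
C=[]; 
for v in range(20,225):
    for u in range(190,390):
        if g[v,u]<75:
            p=ray(K,T,u,v,.03)[:2]-c; r=np.hypot(*p)
            if .034<r<.047: C.append([*p])
C=np.array(C); print(len(C)); 
ang=np.arctan2(C[:,1],C[:,0]); print(np.histogram(ang,20)); 
f=lambda U,V:(U/3+180-.33,V/3+20-.33)
m0,m1=[ray(K,T,*f(*p),.03)[:2] for p in [(325,438),(330,503)]]; print('mark',m0,m1,np.arctan2(*(m1-m0)[::-1]),np.arctan2(*(m1-c)[::-1]))
p0,p1=[ray(K,T,*f(*p),.065)[:2] for p in [(305,317),(408,378)]]; print('ptr',p0,p1,np.arctan2(*(p1-p0)[::-1]), 'from c',np.arctan2(*(p1-c)[::-1]))
E
```

```text
[ 229   67  113  116 5888]
disc 0.03 [ 564.37 -294.32] [85.9 86.1]
disc 0.031 [ 564.35 -294.33] [85.6 85.8]
52
(array([ 1,  0,  0,  0,  0, 47,  0,  1,  0,  0,  0,  0,  1,  0,  0,  0,  0,
        0,  1,  1]), array([-0.67250698, -0.53466187, -0.39681677, -0.25897166, -0.12112656,
        0.01671855,  0.15456365,  0.29240876,  0.43025386,  0.56809897,
        0.70594407,  0.84378918,  0.98163428,  1.11947939,  1.25732449,
        1.3951696 ,  1.5330147 ,  1.67085981,  1.80870491,  1.94655002,
        2.08439512]))
mark [ 0.5943441  -0.29167133] [ 0.61157882 -0.29028014] 0.08054562948986056 0.08551816669255964
ptr [ 0.56314352 -0.29676753] [ 0.57652524 -0.27354877] 1.0479615740640942 from c 1.0408842077716012
```

The pointer stands at 1.048 rad and the mark at 0.083 rad, both world yaw, so the knob needs 0.965 rad clockwise. I'll grasp the bar and turn it in steps.

```bash
cat >> h.py <<'E'
KC=(.5647,-.2954)
E
python3 - <<'E'
from h import *
a0,a1=1.048,.083
for a in np.linspace(a0,a1,4): print(np.round(manip.inverse_kinematics([*KC,.055],Rz(a)),2))
goto([*KC,.09],a0,zs=.16); manip.dwell(.3); manip.move_l([*KC,.055],rot=Rz(a0),feed=.05); manip.dwell(.3); st()
manip.grab(20); s=st()
for a in np.linspace(a0,a1,6)[1:]:
    manip.movep([*KC,.055],Rz(a)); s=manip.get_state(); print(round(a,3),np.round(s['tool_pos'],4),np.round(s['force'],1),np.round(s['wrist_torque'],2))
manip.dwell(.3); s=st(); print(np.arctan2(s['tool_rot'][1][0],s['tool_rot'][0][0]))
manip.release(); manip.dwell(.2); manip.move_l([*KC,.12],feed=.1)
goto([.5647+HC,-.2954,.16],np.pi,zs=.16); manip.dwell(.4); snap('wrist','w_k2'); st()
im=cv2.imread('pics/w_k2.png'); cv2.imwrite('pics/wk2.png',cv2.resize(im[20:220,180:390],(630,600),interpolation=cv2.INTER_CUBIC))
E
```

```text
[ 1.03  0.56 -0.76  1.65  0.42  1.1  -0.38]
[ 0.98  0.54 -0.7   1.66  0.38  1.09 -0.67]
[ 0.94  0.52 -0.64  1.66  0.34  1.08 -0.97]
[ 0.9   0.51 -0.58  1.66  0.31  1.07 -1.27]
t 75.84 pos [ 0.5649 -0.2955  0.0553] F [-0.18 -0.21  0.41] op 1.001
t 77.0 pos [ 0.5644 -0.2952  0.055 ] F [-1.38 -0.18  1.25] op 0.176
0.855 [ 0.5644 -0.2953  0.055 ] [-1.3  0.4  2. ] [ 0.05  0.54 -0.05]
0.662 [ 0.5644 -0.2953  0.055 ] [-2.   1.6  1.3] [ 0.11  0.65 -0.07]
0.469 [ 0.5644 -0.2954  0.055 ] [-2.5  0.1  3.2] [ 0.14  0.79 -0.06]
0.276 [ 0.5645 -0.2954  0.055 ] [-3.   1.2  2.4] [ 0.14  0.92 -0.07]
0.083 [ 0.5645 -0.2955  0.055 ] [-3.5  0.9  3. ] [ 0.14  0.94 -0.12]
t 78.76 pos [ 0.5645 -0.2955  0.055 ] F [-4.26  0.03  3.41] op 0.169
0.08502288842757645
t 84.27 pos [ 0.6307 -0.2954  0.1601] F [-0.18 -0.3  -0.32] op 0.998
```

View pics/wk2.png

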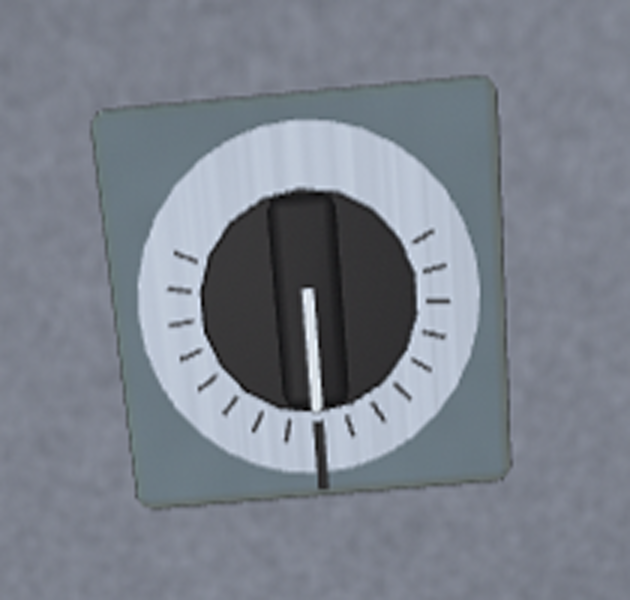

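The pointer is now in line with the long mark (slopes 0.083 and 0.092). I'll regrasp and pull.

```bash
python3 - <<'E'
from h import *
a1=.083; c=(.5645,-.2955)
goto([*c,.09],a1,zs=.16); manip.dwell(.3); manip.move_l([*c,.053],rot=Rz(a1),feed=.05); manip.dwell(.3)
manip.grab(40); s=st()
for z in (.056,.059,.062,.0645,.066):
    manip.move_l([*c,z],rot=Rz(a1),feed=.03); manip.dwell(.1); s=st()
    if s['force'][2]<-22: break
manip.dwell(.2)
manip.release(); manip.dwell(.2); manip.move_l([*c,.13],feed=.1)
goto([.5647+HC,-.2954,.16],np.pi,zs=.16); manip.dwell(.4); im,d,s=snap('wrist','w_k3'); st()
K,T=cam_T('wrist',s); C=cloud(K,T,d)
f=np.load('pics/w_k2.npz'); C2=cloud(K,T,f['d'])
for (u,v) in [(278,95),(283,110),(285,140)]: print(C[v,u].round(4),C2[v,u].round(4))
im=cv2.imread('pics/w_k3.png'); cv2.imwrite('pics/wk3.png',cv2.resize(im[20:220,180:390],(630,600),interpolation=cv2.INTER_CUBIC))
E
```

```text
t 89.78 pos [ 0.5645 -0.2955  0.053 ] F [-0.24 -0.14  0.05] op 0.171
t 90.13 pos [ 0.5645 -0.2955  0.0558] F [ 0.52  0.34 -3.59] op 0.167
t 90.48 pos [ 0.5645 -0.2954  0.0591] F [ 1.5  -0.36 -2.82] op 0.168
t 90.83 pos [ 0.5645 -0.2954  0.0623] F [ 0.26  0.46 -2.4 ] op 0.17
t 91.18 pos [ 0.5645 -0.2955  0.0647] F [ 0.81  1.11 -2.25] op 0.169
t 91.53 pos [ 0.5644 -0.2954  0.0652] F [  4.5   -1.07 -12.38] op 0.167
t 97.18 pos [ 0.6307 -0.2954  0.16  ] F [ 0.24 -0.28 -0.57] op 0.998
[ 0.5491 -0.2971  0.0785] [ 0.5483 -0.2972  0.0664]
[ 0.558  -0.294   0.0781] [ 0.5577 -0.294   0.0667]
[ 0.5763 -0.2927  0.0801] [ 0.577  -0.2926  0.0665]
```

View pics/wk3.png

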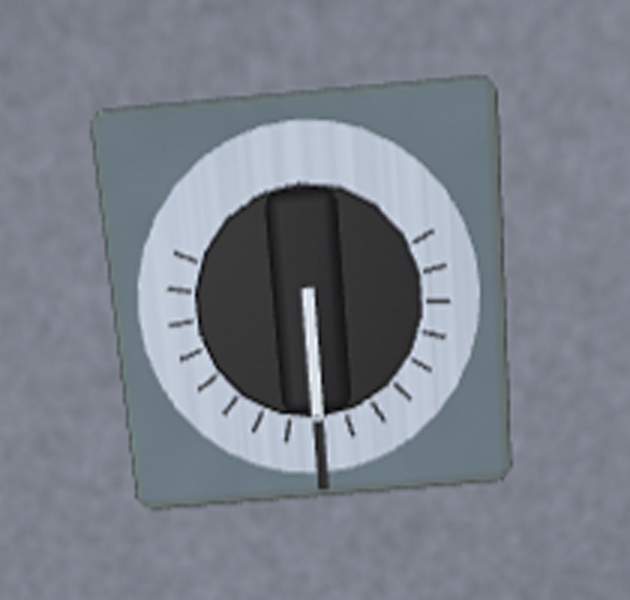

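The knob is out about 12 mm and still at the mark. Last comes a check of the plates, the line and the bench.

```bash
python3 - <<'E'
from h import *
manip.move_l([.6307,-.2954,.25],feed=.2)
manip.movep([.66,.02,.25],Rz(PN+np.pi)); manip.movep([.66,.02,.2],Rz(PN+np.pi)); manip.dwell(.4); snap('wrist','w_line4')
for c in [(108,126),(452,470),(230,255),(320,340)]: print(c,prof('w_line4',c,152,160).astype(int).tolist())
off=D*.0518
for n in (3,1):
    p=np.array(NEST[n])+off
    goto(hover_pose(*p,PN,.026,h=.14),PN,zs=.2); manip.dwell(.3); im,d,s=snap('wrist','w_f%d'%n)
    K,T=cam_T('wrist',s)
    print(n,p.round(4),[np.round(r,4) for r in plates(im,K,T,z=.032,amin=3000)])
goto([.5,.35,.3],np.pi,zs=.3); snap('top','top9'); st()
a=[cv2.imread('pics/%s.png'%n) for n in ['w_f3','w_f1','w_line4','top9']]
cv2.imwrite('pics/m9.png',cv2.resize(np.vstack([np.hstack(a[:2]),np.hstack(a[2:])]),None,fx=.7,fy=.7,interpolation=cv2.INTER_AREA))
E
```

```text
(108, 126) [146, 149, 112, 52, 73, 134, 147, 146]
(452, 470) [146, 147, 132, 75, 76, 134, 147, 146]
(230, 255) [117, 77, 54, 72, 168, 187, 183, 184]
(320, 340) [117, 79, 52, 72, 171, 191, 186, 187]
3 [0.6335 0.1031] [array([8.253000e-01, 2.085000e-01, 2.798047e+02, 1.736160e+01,
       1.532700e+00]), array([ 6.26600e-01, -6.63000e-02,  9.47491e+01,  6.43232e+01,
        3.10400e+00]), array([ 0.6319,  0.1044, 95.35  , 62.004 ,  3.1039])]
1 [ 0.6271 -0.0669] [array([8.187000e-01, 3.840000e-02, 2.796611e+02, 1.735220e+01,
       1.533300e+00]), array([ 6.27000e-01, -6.69000e-02,  9.55903e+01,  6.19961e+01,
        3.10450e+00]), array([ 0.6321,  0.1036, 94.6776, 64.928 ,  3.1041])]
t 108.37 pos [0.5013 0.3483 0.3   ] F [ 0.17 -0.56  0.13] op 1.002
```

View pics/m9.png

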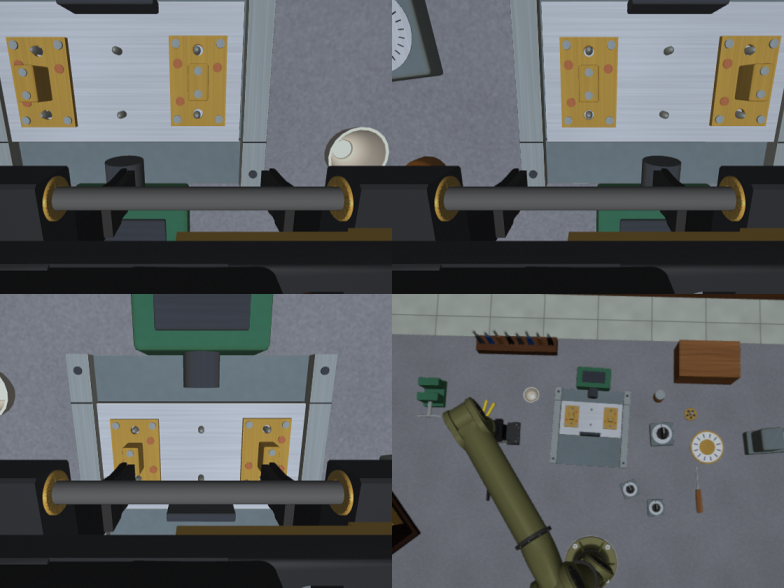

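```bash
python3 - <<'E'
from h import *
for n in (3,1):
    f=np.load('pics/w_f%d.npz'%n); s=dict(tool_pos=f['tp'],tool_rot=f['tr']); K,T=cam_T('wrist',s); C=cloud(K,T,f['d'])
    c=np.array([.632,.104] if n==3 else [.627,-.067]); q=C-np.array([*c,0]); a=q[...,0]*D[0]+q[...,1]*D[1]; b=-q[...,0]*D[1]+q[...,1]*D[0]
    for nm,m in [('corners',(abs(abs(a)-.030)<.012)&(abs(abs(b)-.022)<.006)),('pallet',(abs(a)<.03)&(abs(b*(1 if n==1 else -1)-.042)<.006))]:
        P=C[m]; A=np.c_[a[m],b[m],np.ones(m.sum())]; print(n,nm,m.sum(),np.linalg.lstsq(A,P[:,2],rcond=None)[0].round(4))
E
```

```text
3 corners 5636 [2.7043 0.0104 0.1036]
3 pallet 1210 [ 0.0165 -0.0823  0.0237]
1 corners 11777 [ 3.2124 -0.0163  0.1137]
1 pallet 1203 [-0.0004  0.0048  0.0268]
```

```bash
python3 - <<'E'
from h import *
for n in (3,1):
    f=np.load('pics/w_f%d.npz'%n); s=dict(tool_pos=f['tp'],tool_rot=f['tr']); K,T=cam_T('wrist',s); C=cloud(K,T,f['d'])
    c=np.array([.632,.104] if n==3 else [.627,-.067]); q=C-np.array([*c,0]); a=q[...,0]*D[0]+q[...,1]*D[1]; b=-q[...,0]*D[1]+q[...,1]*D[0]
    ok=(C[...,2]<.045)&(C[...,2]>.015); ok[225:]=False
    for nm,m in [('plate',ok&(abs(a)<.045)&(abs(abs(b)-.022)<.006)),('pallet',ok&(abs(a)<.03)&(abs(b*(1 if n==1 else -1)-.041)<.005))]:
        P=C[m]; A=np.c_[a[m],b[m],np.ones(m.sum())]; print(n,nm,m.sum(),np.linalg.lstsq(A,P[:,2],rcond=None)[0].round(4), np.median(P[:,2]).round(4))
E
```

```text
3 plate 3767 [-0.0013 -0.0008  0.0333] 0.0332
3 pallet 1007 [-0.0011 -0.0046  0.0268] 0.0269
1 plate 3762 [-0.0016 -0.0014  0.0333] 0.0332
1 pallet 1008 [-0.0002  0.0031  0.0268] 0.027
```

Both plates are flat: tilt is under 0.002, and their tops are about 6.3 mm above the pallet. Handing in.

```bash
python3 - <<'E'
from h import *
manip.close_job()
E
```

```text
the job is handed in; nothing more can be done
```

The marking unit is set up and handed in at about 108 s of the 210 s allowed; no verdict was reported. Only two brass plates were on the bench. I fitted them over nests 1 and 3, pushed the pallet to the line, turned the depth knob to the long mark, and pulled it out.

- **Plates:** both lie flat, with tilt under 0.002 rad, tops about 6.3 mm above the pallet, and pins visible in all holes. On the final look, the nest 3 plate read about 2 mm from where I expected its nest to be. I did not trace the cause. The play between pins and holes, or the camera still settling, could explain it, and it is within the 4 mm limit.
- **Pallet:** its front edge was within about 0.2 mm of the line right after the push, and still on it at the last look.
- **Knob:** its pointer lines up with the long mark within about 0.01 rad. Depth readings put it about 12 mm higher than before the pull.
- **Other things:** nothing else looked moved in the last top picture; the arm hid part of the left side, including most of the pliers and cutters. I did not touch anything else, and saw no sign of a knocked plate or a slackened grip.

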